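# Set the sample cell in the light bench

## Task

Set the sample cell (the tall aluminium block with two opposite glass faces and a flat tab on top) upright and fully home in the square holder of the light bench, with its glass faces looking at the lamp and the receiver, and let go of it. The holder is clamped wherever the last user left it along the rail, so find it by sight or by touch. Do not tip the cell over, and leave the other loose things where they stand.

Things in the scene. Friction and masses are not known exactly. Their poses are not given: they have to be found in the camera images.
- cell: Loose upright aluminium block 56 x 56 mm, 100 mm tall, 0.28 to 0.56 kg. Glass faces: local +x and -x; +y and -y are solid metal. On top a grip tab 14 mm thick (x), 44 long (y), 100 to 130 mm above the underside, parallel to the panes. Origin: centre of underside, z up. Enters the holder in four quarter turns; only local x (either sense) along the light path is right.
- bench: Light bench fixed on the table: base plate 420 (x) x 110 (y) x 12 mm, low rail along its middle. Origin: centre of its underside at table height, z up. Light path: along local x over y = 0, 86 mm up, between two grey housings 76 mm wide with inner faces at x = +133 and -133 mm (lenses 5 mm proud) and tops 112 mm up (fins on the lamp to 118 mm).
- rail_mid (a point): Middle of the rail's top, 22 mm up, axes as the bench. The cell holder is fixed firmly on the rail, square with it and centred across it (y = 0), but its centre lies anywhere from x = -30 to +30 mm of here and is NOT reported: feel for its side faces or look. It is an aluminium block 79 x 79 mm outside; a clamp screw sticks out 19 mm on its -y side, 26 mm above the table.
- lamp_lens (a point): Centre of the lamp's lens at the bench's +x end, 86 mm above the table. The lamp has fins on top. About the holder: its rim is 64 mm above the table; its open square well is 59 x 59 mm (1.5 mm play on each side of the cell, 2.5 mm bevel round the mouth), 30 mm deep, floor 34 mm above the table.
- receiver_lens (a point): Centre of the receiver's lens at the bench's -x end, 86 mm above the table. The receiver has a small round knob on top.
- dark_block: Bystander: a solid aluminium block 56 x 56 x 80 mm without glass, round knob on top (total height 106 mm). Origin: centre of the underside.
- glue: Bystander: white round bottle, 60 mm across, 150 mm tall. Origin: centre of the underside.
- tape: Bystander: tape roll lying flat, 100 mm across, 45 mm tall. Origin: centre of the underside.
- sander: Bystander: cork sanding block 110 x 65 x 35 mm. Origin: centre of the underside.
- mug: Bystander: steel cup, 80 mm across, 95 mm tall. Origin: centre of the underside.
- offcut: Bystander: plywood offcut 160 x 50 x 40 mm. Origin: centre of the underside.
Things that resemble listed ones, but are neither listed nor needed, are in the scene too. Leave any pink or red look-alike of the cell alone.

How it is judged (in metres and radians):
At the end, for the whole second after the job is handed in: The cell rests in the well: underside 34 mm above the table (-2.5/+3 mm), within 4 mm of the light path sideways and 36 mm of the bench middle along it, glass faces square to the light path within 0.08 rad (either way round), upright within 0.06 rad (z of cell in the frame of bench between 0.0315 and 0.037 m and y of cell in the frame of bench between -0.004 and 0.004 m and x of cell in the frame of bench between -0.036 and 0.036 m and angle between the x axis of cell and the x axis of bench, either way round below 0.08 rad and angle between cell's own z axis and vertical below 0.06 rad and linear speed of cell below 0.02 m/s and angular speed of cell below 0.1 rad/s); the robot touches nothing.
It fails at once if the cell is tipped over by more than 0.7 rad (angle between cell's own z axis and vertical above 0.7 rad).
It fails at once if a bystander is shifted by more than 30 mm (distance of any of dark_block, glue, tape, sander, mug, offcut from where it was at the start of the episode above 0.03 m).
It also fails if it takes over 72 s, if anything falls off the work surface, if the arm or the gripper's body presses on something with over 40 N, if the wrist force passes 120 N, or if a joint passes its speed limit or range.

## Robot

A 7-joint arm with a two-finger parallel gripper is mounted at the origin on the work surface. World frame = base frame: x ahead of the robot, y to its left, z up, the work surface at z = 0. Lengths are in mm, angles in degrees, forces in N, time in s.
With the tool pointing down it reaches from about 400 to 850 mm from the base axis. Payload 10.4 kg.
Tool frame: the origin (TCP) lies on the mounting face of the last link; the fingertips stand 173 mm ahead of it and the grasp point (between the pads) lies 155 mm ahead of it (arm.grip_point_offset is the distance from the TCP to the grasp point, in mm); z points along the fingers, y is the direction in which the jaws open and shut (so a half turn about z gives the same grasp; the last joint's range is limited). The gripper opens to 85 mm and grips with 20 to 120 N. Pads are 22 mm wide; open, the fingers measure 114 mm over their backs; the gripper's body (76 mm by 85 mm) begins 54 mm behind the grasp point. The pads swing forward as they close: fully open they stand 13 mm farther back than shut.
Start: joints at [74.507, 19.034, -3.707, 83.658, 1.238, 77.344, -5.071], TCP at [153.308, -605.912, 404.738] pointing down, gripper open.
Joint ranges: [-148.97, 148.97], [-28.65, 121.19], [-84.17, 76.75], [9.2, 138.47], [-72.65, 252.65], [3.7, 117.97], [-149.18, 149.18]. Speed limits (degrees/s): [127.2, 127.2, 159.86, 159.86, 180, 180, 180].

## Interface

Orientations are given as [roll, pitch, yaw] about the fixed x, y, z axes, in that order (R = Rz(yaw) Ry(pitch) Rx(roll)).
In Python, from bench import monitor, optics, order, arm gives the robot as it stands.
- The arm moves only by the tool apply_moves, never from a script. Its argument "motion" is a list of rows, each an object with "dp": the shift along the tool's x, y, z in mm, a list of three; "turn": the turn, a rotation vector about the tool's x, y, z in degrees, a list of three; "fingers": the opening, from 0 (shut) to 1 (fully open). A call has exactly 10 rows; each row is the pose to reach, as a shift and turn from the pose measured when the call began, along the tool's axes at that moment; what a row does not reach only later rows make up. A row lasts 1/12 s, in which the tool goes at most 41.7 mm and 7.16 degrees, less where a joint would pass 70% of its speed; a pose out of reach is approached as far as the arm can. A call with a gripper value outside its range is refused whole. The fingers move at their own pace and stop on an object; the grip force is fixed at half the most. Time passes only in rows, so rows that repeat a pose let the fingers close, or fill a call up. It gives the time, the measured TCP pose, the force and the opening at its end, in the units of the state.
- monitor.read_state(): the state, without advancing time (a new reading comes with each control period).
- optics.capture(name): name is "scene" or "top"; returns (picture, depth): 400x640x3 uint8, blue, green, red; 400x640 float32, mm along the optical axis (not along the pixel's ray), 0 where there is no reading.
- optics.calibration(name): a dict with "K" (3x3 intrinsics, pixels), "R" (3x3) and "t" (3): a world point X has camera coordinates R X + t. Camera axes: x right, y down, z forward; pixel columns grow to the right and rows downward; lengths in mm; the calibration is good to about 2 mm. A picture is of the moment at which its call begins. calibration takes no time and is no camera call.
- order.sign_off(): hands the job in, once; it reports no verdict.
The state is a dict: "clock": time; "q": joint angles; "qd": joint speeds; "joint_torque": joint torques, N m; "position": TCP position; "eef_rot": TCP orientation; "contact_force": force on the tool from outside, world axes, zero at the start; "torque": the same for the moment, N m; "grip_width": finger opening in mm.
Only numpy, scipy, OpenCV 4.12 (cv2) and the standard library are available. Lean on these libraries where they do the work, as an engineer would, in place of code of your own. Each camera call takes 0.05 s, during which the arm holds its last target. There are 200 camera calls.

## Working session

There is one attempt and no reset: what is moved stays moved. The work goes in short steps, Python scripts to look and compute and a tool call to move; the robot and the scene stay as the last step left them, time stands still between calls to the robot, and variables do not carry over. Pictures are saved under pics/ and viewed, about 8 in all and at most 12, crops included, and the job is handed in when it is done.

Besides the shell and the picture viewer there is one more tool, called after "Call:" by a JSON object that holds its "api" and its "payload", one argument or row to a line. apply_moves: Moves the arm, as the interface text tells. Its arguments: {"type":"object","properties":{"motion":{"type":"array","items":{"type":"object","properties":{"dp":{"type":"array","items":{"type":"number"}},"turn":{"type":"array","items":{"type":"number"}},"fingers":{"type":"number"}}}}},"required":["motion"]}

```bash
mkdir -p pics
cat > h.py <<'E'
import numpy as np,cv2
from bench import monitor,optics,order,arm
def ray(c,u,v,z):
    k=optics.calibration(c);K,R,t=map(np.array,(k["K"],k["R"],k["t"]))
    o=-R.T@t;d=R.T@np.linalg.inv(K)@[u,v,1.];return o+d*(z-o[2])/d[2]
def proj(c,X):
    k=optics.calibration(c);p=np.array(k["K"])@(np.array(k["R"])@np.array(X,float)+np.array(k["t"]));return p[:2]/p[2]
def cloud(c,D):
    k=optics.calibration(c);K,R,t=map(np.array,(k["K"],k["R"],k["t"]))
    v,u=np.indices(D.shape);P=np.stack([(u-K[0,2])/K[0,0]*D,(v-K[1,2])/K[1,1]*D,D],-1)
    return (P-t)@R
E
python3 - <<'E'
from h import *
for n in("scene","top"):
    p,d=optics.capture(n);cv2.imwrite(f"pics/{n}0.png",p);np.save(f"{n}0.npy",d)
    k=optics.calibration(n);R=np.array(k["R"]);print(n,np.round(k["K"],1).tolist(),np.round(-R.T@k["t"]),np.round(R,2).tolist(),(d>0).mean())
print(monitor.read_state())
E
```

```text
scene [[473.0, 0.0, 321.0], [0.0, 473.0, 193.6], [0.0, 0.0, 1.0]] [1429. -295.  991.] [[0.32, 0.95, -0.02], [0.66, -0.23, -0.72], [-0.69, 0.22, -0.69]] 0.99602734375
top [[389.1, 0.0, 316.2], [0.0, 389.1, 200.6], [0.0, 0.0, 1.0]] [ 395.  -22. 1156.] [[0.03, -1.0, 0.01], [-0.99, -0.03, -0.12], [0.12, -0.0, -0.99]] 0.99608984375
{'clock': 0.1, 'q': array([74.50693465, 19.06972112, -3.70741969, 83.69920156,  1.23979927,
       77.34268718, -5.06864788]), 'qd': array([ 0.05628569, -0.09397987,  0.04753198, -0.23150575,  0.12717895,
       -0.00068217,  0.02500254]), 'joint_torque': array([ 1.11363843e-03, -6.26752067e+01,  4.93282790e-02, -3.92434144e+01,
        1.63316948e-02,  6.92588932e-03,  2.87483454e-05]), 'position': array([ 153.27795763, -605.80962296,  403.99707251]), 'eef_rot': array([-1.79928487e+02,  5.13500167e-03,  1.42021239e+01]), 'contact_force': array([ 1.45813077, -0.77227086, -1.14054965]), 'torque': array([0.04383438, 0.03135994, 0.00378737]), 'grip_width': 85.50210858928999}
```

View pics/scene0.png

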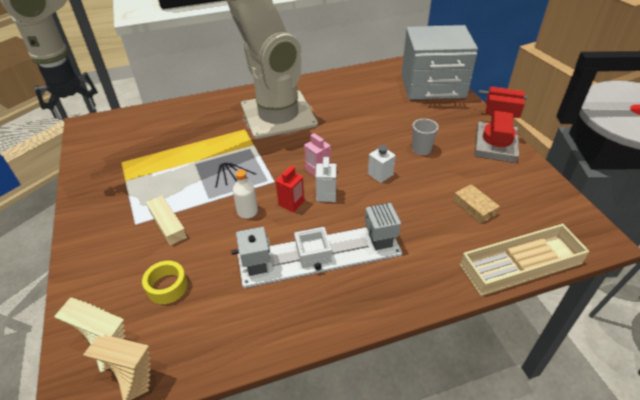

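View pics/top0.png

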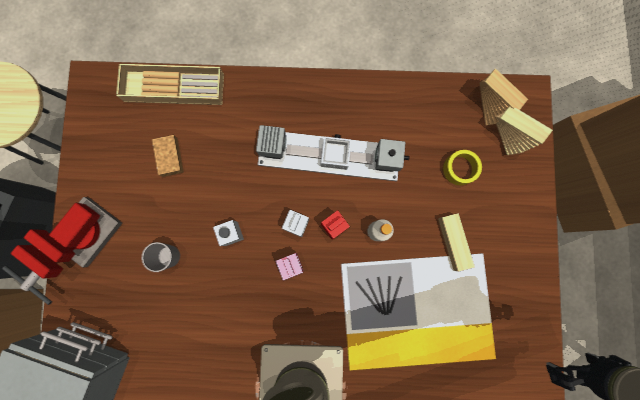

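The top view shows the look-alikes in a row: white/grey block with tab at top(294,222)/scene(326,180); red at top(335,224); pink at top(289,265); dark_block with round knob at top(228,233). The aluminium one with a flat tab at top(294,222) fits the description. The bench runs from the lamp at top(270,142) to the receiver at top(391,155), with the holder at top(335,152).

Run:
```python
from h import *
T=cv2.imread("pics/top0.png");S=cv2.imread("pics/scene0.png")
a=cv2.resize(T[195:250,265:320],(400,400),interpolation=cv2.INTER_CUBIC)
b=cv2.resize(S[150:210,296:356],(400,400),interpolation=cv2.INTER_CUBIC)
c=cv2.resize(T[115:190,245:415],(800,353),interpolation=cv2.INTER_CUBIC)[:200*2]
im=np.zeros((600,800,3),np.uint8);im[:300,:300]=cv2.resize(a,(300,300));im[:300,310:610]=cv2.resize(b,(300,300));im[300:600]=cv2.resize(c,(800,300));cv2.imwrite("pics/crop1.png",im)
for n in("top","scene"):
    D=np.load(n+"0.npy");C=cloud(n,D);Z=C[...,2]
    def box(name,x0,x1,y0,y1,z0,z1):
        m=(D>0)&(C[...,0]>x0)&(C[...,0]<x1)&(C[...,1]>y0)&(C[...,1]<y1)&(Z>z0)&(Z<z1)
        P=C[m]
        if len(P)<4: print(n,name,len(P));return
        r=cv2.minAreaRect(P[:,:2].astype(np.float32));print(n,name,len(P),"rect",np.round(r[0],1),np.round(r[1],1),round(r[2],1),"z",np.round(np.median(P[:,2]),1),"mean",np.round(P.mean(0),1))
    cc=ray("top",294,222,100)[:2]; 
    x,y=cc;print(cc)
    box("tab",x-45,x+45,y-45,y+45,118,140);box("celltop",x-45,x+45,y-45,y+45,92,108)
    hc=ray("top",335,152,64)[:2];x,y=hc;print(hc)
    box("rim",x-60,x+60,y-60,y+60,57,72);box("floor",x-28,x+28,y-28,y+28,28,40)
    l=ray("top",270,142,112)[:2];x,y=l;box("lamp",x-60,x+60,y-60,y+60,104,124)
    l=ray("top",391,155,112)[:2];x,y=l;box("recv",x-60,x+60,y-60,y+60,106,118)
    x,y=hc;box("plate",x-120,x+120,y-260,y+260,7,16)
```

```text
[458.4135584   31.97211944]
top tab 93 rect [457.3  28.7] [13.9 43.4] 69.1 z 130.3 mean [457.   28.4 130.1]
top celltop 334 rect [457.4  28.8] [56. 56.] 69.0 z 100.6 mean [456.7  28.4 100.6]
[664.54673043 -76.90957534]
top rim 356 rect [667.9 -80.1] [78.9 79.7] 85.0 z 63.8 mean [667.3 -80.5  63.7]
top floor 286 rect [669.6 -77.8] [53.9 49. ] 85.2 z 34.6 mean [668.6 -78.2  34.5]
top lamp 714 rect [683.7 102.1] [75.1 77.6] 85.1 z 113.2 mean [682.1 103.1 113.6]
top recv 663 rect [ 655.1 -227.9] [74.4 76.8] 84.5 z 112.0 mean [ 654.  -228.8  112. ]
top plate 2155 rect [667.4 -63. ] [176.9 456.9] 3.4 z 12.2 mean [656.9 -59.   12.1]
[458.4135584   31.97211944]
scene tab 67 rect [463.2  29.3] [11.4 49.2] 71.1 z 129.2 mean [466.2  28.2 128.8]
scene celltop 238 rect [460.9  30. ] [56.7 62.7] 70.2 z 99.3 mean [466.9  27.6  99.3]
[664.54673043 -76.90957534]
scene rim 421 rect [672.4 -78.6] [79.7 85.5] 84.9 z 62.9 mean [673.  -78.8  62.7]
scene floor 256 rect [660.  -75.4] [56.4 45.5] 84.2 z 34.5 mean [658.9 -75.7  34.4]
scene lamp 676 rect [689.  103.4] [74.8 78.1] 85.4 z 112.6 mean [692.  102.9 113.1]
scene recv 682 rect [ 660.  -227.1] [73.2 80.3] 85.2 z 111.5 mean [ 663.2 -228.9  111.5]
scene plate 2523 rect [673.4 -68.5] [433.9 116.3] 85.5 z 12.0 mean [691.4 -65.8  11.9]
```

View pics/crop1.png

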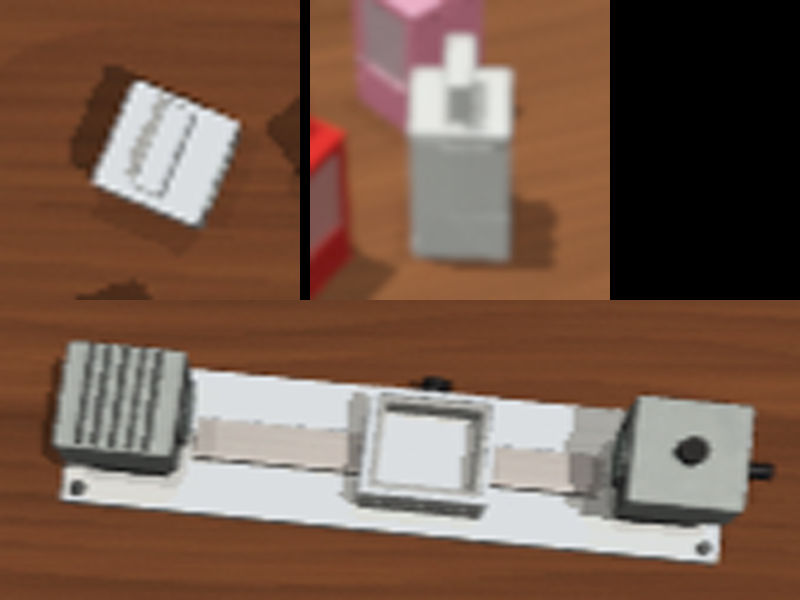

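The crop confirms it: the plain aluminium block with a flat tab. In the scene view its visible face is solid metal, and the tab lies parallel to the panes. Sizes (56x56, tab 14x43, z 100/130) and the rim (79x79 at 64) match the text. Top-view estimates: cell (457,28.6) with local x at 69°, holder (668,-80), bench x at 85°. Moving now.

Call:
{"api": "apply_moves", "payload": {
  "motion": [
    {"dp":[36,-22,0],"turn":[0,0,3.5],"fingers":1},
    {"dp":[72,-45,0],"turn":[0,0,7],"fingers":1},
    {"dp":[108,-67,0],"turn":[0,0,10.5],"fingers":1},
    {"dp":[144,-90,0],"turn":[0,0,14],"fingers":1},
    {"dp":[180,-112,0],"turn":[0,0,17.5],"fingers":1},
    {"dp":[216,-134,0],"turn":[0,0,21],"fingers":1},
    {"dp":[252,-156,0],"turn":[0,0,24.5],"fingers":1},
    {"dp":[288,-179,0],"turn":[0,0,28],"fingers":1},
    {"dp":[325,-201,0],"turn":[0,0,31.5],"fingers":1},
    {"dp":[362,-224,0],"turn":[0,0,35.2],"fingers":1}
  ]
}}

```text
clock: 0.93
position: [443.9, -304.6, 404.2]
eef_rot: [-179.9, 0.1, -21.2]
contact_force: [0.8, 0.1, 0.3]
grip_width: 85.3
```

```bash
cat >> h.py <<'E'
from scipy.spatial.transform import Rotation as Ro
def mv(p,yaw):
    s=monitor.read_state();R=Ro.from_euler("xyz",s["eef_rot"],degrees=True);G=Ro.from_euler("xyz",[180,0,yaw],degrees=True)
    print("pos",s["position"].round(1),s["eef_rot"].round(2),"F",s["contact_force"].round(1),"w",round(s["grip_width"],1),"t",round(s["clock"],2))
    print("dp",R.inv().apply(np.array(p)-s["position"]).round(1),"turn",(R.inv()*G).as_rotvec(degrees=True).round(2))
E
python3 -c "
from h import *
mv([457,28.5,380],-21)"
```

```text
pos [ 443.9 -304.6  404.2] [-1.7995e+02  5.0000e-02 -2.1180e+01] F [0.8 0.1 0.3] w 85.3 t 0.93
dp [-108.1 -315.3   24.6] turn [-0.05  0.05 -0.18]
```

Call:
{"api": "apply_moves", "payload": {
  "motion": [
    {"dp":[-12,-35,5],"turn":[0,0,0],"fingers":1},
    {"dp":[-24,-70,10],"turn":[0,0,0],"fingers":1},
    {"dp":[-36,-105,15],"turn":[0,0,0],"fingers":1},
    {"dp":[-48,-140,20],"turn":[0,0,0],"fingers":1},
    {"dp":[-60,-175,25],"turn":[0,0,0],"fingers":1},
    {"dp":[-72,-210,30],"turn":[0,0,0],"fingers":1},
    {"dp":[-84,-245,35],"turn":[0,0,0],"fingers":1},
    {"dp":[-96,-280,40],"turn":[0,0,0],"fingers":1},
    {"dp":[-108,-315,44],"turn":[0,0,-0.2],"fingers":1},
    {"dp":[-108,-315,44],"turn":[0,0,-0.2],"fingers":1}
  ]
}}

```text
clock: 1.77
position: [456.2, 35.2, 360.1]
eef_rot: [-179.9, 0.1, -20.5]
contact_force: [-1.2, 1.4, -0.7]
grip_width: 85.1
```

Run:
```python
from h import *
mv([457,28.5,277],-21)
p,d=optics.capture("scene");t,dt=optics.capture("top")
c=p[90:215,240:400];cv2.imwrite("pics/s2.png",cv2.resize(c,(768,600),interpolation=cv2.INTER_CUBIC))
np.save("s2.npy",d)
# gripper cloud in scene: points above 170 near
P=cloud("scene",d);s=monitor.read_state()
m=(abs(P[...,0]-457)<80)&(abs(P[...,1]-28)<80)&(P[...,2]>185)&(P[...,2]<300)
Q=P[m]
for z in range(185,300,10):
    q=Q[(Q[:,2]>=z)&(Q[:,2]<z+10)]
    if len(q): 
        e=np.array([np.cos(np.radians(69)),np.sin(np.radians(69))]);f=np.array([e[1],-e[0]]);r=q[:,:2]-s["position"][:2]
        print(z,len(q),"along jaw",(r@e).min().round(1),(r@e).max().round(1),"across",(r@f).min().round(1),(r@f).max().round(1))
```

```text
pos [456.2  35.2 360.1] [-1.7985e+02  1.1000e-01 -2.0470e+01] F [-1.2  1.4 -0.7] w 85.1 t 1.77
dp [ 3.2  6.2 83.1] turn [-0.15  0.11  0.53]
195 4 along jaw -40.6 54.0 across 7.5 9.7
205 32 along jaw -46.1 62.0 across 2.7 11.6
215 31 along jaw -48.2 64.3 across 2.6 12.2
225 36 along jaw -48.3 64.2 across -1.9 12.7
235 32 along jaw -55.3 69.0 across 2.8 14.9
245 123 along jaw -65.6 81.8 across -14.7 15.4
255 108 along jaw -65.3 81.7 across -19.7 18.9
265 142 along jaw -62.0 78.7 across -16.9 19.1
275 113 along jaw -61.5 78.6 across -13.3 20.7
285 189 along jaw -61.2 75.5 across -2.8 22.4
295 90 along jaw -58.1 75.2 across -8.8 21.3
```

View pics/s2.png

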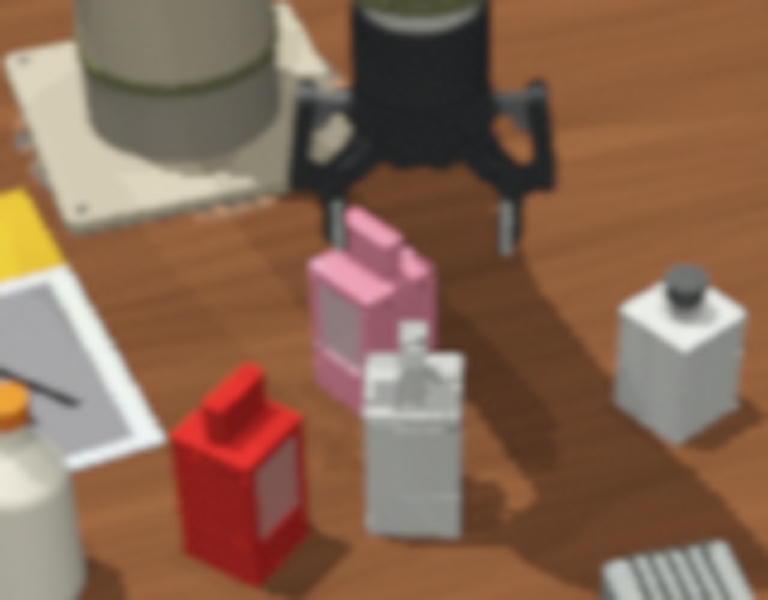

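The view shows the open gripper above and behind the cell (cell tab at crop (413,335), red at (240,470), pink at (370,300)). Now settle over the cell, a little lower, and re-measure.

Call:
{"api": "apply_moves", "payload": {
  "motion": [
    {"dp":[1,2,15],"turn":[0,0,0.2],"fingers":1},
    {"dp":[2,4,30],"turn":[0,0,0.5],"fingers":1},
    {"dp":[3,6,42],"turn":[0,0,0.5],"fingers":1},
    {"dp":[3.2,6.2,50],"turn":[0,0,0.5],"fingers":1},
    {"dp":[3.2,6.2,50],"turn":[0,0,0.5],"fingers":1},
    {"dp":[3.2,6.2,50],"turn":[0,0,0.5],"fingers":1},
    {"dp":[3.2,6.2,50],"turn":[0,0,0.5],"fingers":1},
    {"dp":[3.2,6.2,50],"turn":[0,0,0.5],"fingers":1},
    {"dp":[3.2,6.2,50],"turn":[0,0,0.5],"fingers":1},
    {"dp":[3.2,6.2,50],"turn":[0,0,0.5],"fingers":1}
  ]
}}

```text
clock: 2.7
position: [457.6, 22.7, 310.7]
eef_rot: [-180.0, 0.0, -21.3]
contact_force: [-0.7, -0.2, 0.4]
grip_width: 85.4
```

Run:
```python
from h import *
mv([457,28.5,277],-21)
p,d=optics.capture("scene")
c=p[110:210,260:380];cv2.imwrite("pics/s3.png",cv2.resize(c,(720,600),interpolation=cv2.INTER_CUBIC))
P=cloud("scene",d);s=monitor.read_state();print(s["position"])
e=np.array([np.cos(np.radians(69)),np.sin(np.radians(69))]);f=np.array([e[1],-e[0]])
for z0,z1 in((92,108),(118,136),(150,165),(165,180),(200,230)):
    q=P[(abs(P[...,0]-460)<75)&(abs(P[...,1]-28)<75)&(P[...,2]>z0)&(P[...,2]<z1)]
    r=q[:,:2]-s["position"][:2];a=r@e;b=r@f
    print(z0,len(q),"jaw lo/hi",np.percentile(a[a<0],[2,98]).round(1),np.percentile(a[a>0],[2,98]).round(1) if (a>0).any() else "","across",b.min().round(1),b.max().round(1))
```

```text
pos [457.6  22.7 310.7] [-1.7996e+02  4.0000e-02 -2.1290e+01] F [-0.7 -0.2  0.4] w 85.4 t 2.7
dp [-2.6 -5.2 33.7] turn [-0.04  0.04 -0.29]
[457.54951526  22.68889398 310.60692701]
92 249 jaw lo/hi [-61.1  -0.3] [ 0.4 34.6] across -27.9 34.7Traceback (most recent call last):
  File "<stdin>", line 10, in <module>
    return _quantile_unchecked(
        a, q, axis, out, overwrite_input, method, keepdims, weights)
    return _ureduce(a,
                    func=_quantile_ureduce_func,
    ...<5 lines>...
                    overwrite_input=overwrite_input,
                    method=method)
    r = func(a, **kwargs)
    result = _quantile(arr,
                       quantiles=q,
    ...<2 lines>...
                       out=out,
                       weights=wgt)
    slices_having_nans = np.isnan(arr[-1, ...])
                                  ~~~^^^^^^^^^
IndexError: index -1 is out of bounds for axis 0 with size 0
```

View pics/s3.png

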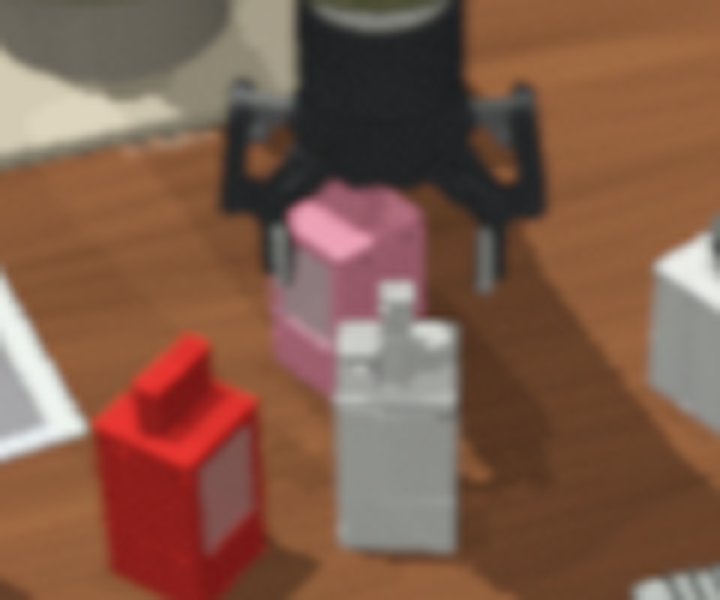

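Gripper midpoint between fingers at crop x≈383 versus tab at 397, i.e. the tab is ~6 mm to +y. This agrees with the computed 5 mm, so the top-view position holds. Descending with this correction.

Call:
{"api": "apply_moves", "payload": {
  "motion": [
    {"dp":[-1,-2,0],"turn":[0,0,-0.3],"fingers":1},
    {"dp":[-2.6,-5.2,0],"turn":[0,0,-0.3],"fingers":1},
    {"dp":[-2.6,-5.2,5],"turn":[0,0,-0.3],"fingers":1},
    {"dp":[-2.6,-5.2,14],"turn":[0,0,-0.3],"fingers":1},
    {"dp":[-2.6,-5.2,22],"turn":[0,0,-0.3],"fingers":1},
    {"dp":[-2.6,-5.2,28],"turn":[0,0,-0.3],"fingers":1},
    {"dp":[-2.6,-5.2,32],"turn":[0,0,-0.3],"fingers":1},
    {"dp":[-2.6,-5.2,33.5],"turn":[0,0,-0.3],"fingers":1},
    {"dp":[-2.6,-5.2,33.5],"turn":[0,0,-0.3],"fingers":1},
    {"dp":[-2.6,-5.2,33.5],"turn":[0,0,-0.3],"fingers":1}
  ]
}}

```text
clock: 3.58
position: [457.1, 28.5, 277.2]
eef_rot: [-180.0, 0.1, -21.0]
contact_force: [-0.2, 0.0, 0.1]
grip_width: 85.2
```

```bash
python3 -c "
from h import *
mv([457,28.5,277],-21)"
```

```text
pos [457.1  28.5 277.2] [-1.7995e+02  5.0000e-02 -2.0990e+01] F [-0.2  0.   0.1] w 85.2 t 3.58
dp [-0.1  0.   0.2] turn [-0.05  0.05  0.01]
```

Close on the tab, slowly.

Call:
{"api": "apply_moves", "payload": {
  "motion": [
    {"dp":[0,0,0],"turn":[0,0,0],"fingers":0.6},
    {"dp":[0,0,0],"turn":[0,0,0],"fingers":0.45},
    {"dp":[0,0,0],"turn":[0,0,0],"fingers":0.35},
    {"dp":[0,0,0],"turn":[0,0,0],"fingers":0.28},
    {"dp":[0,0,0],"turn":[0,0,0],"fingers":0.22},
    {"dp":[0,0,0],"turn":[0,0,0],"fingers":0.16},
    {"dp":[0,0,0],"turn":[0,0,0],"fingers":0.1},
    {"dp":[0,0,0],"turn":[0,0,0],"fingers":0.0},
    {"dp":[0,0,0],"turn":[0,0,0],"fingers":0.0},
    {"dp":[0,0,0],"turn":[0,0,0],"fingers":0.0}
  ]
}}

```text
clock: 4.42
position: [457.2, 28.6, 277.4]
eef_rot: [-179.9, 0.0, -21.0]
contact_force: [0.1, 0.7, 4.2]
grip_width: 12.8
```

Call:
{"api": "apply_moves", "payload": {
  "motion": [
    {"dp":[0,0,0],"turn":[0,0,0],"fingers":0},
    {"dp":[0,0,0],"turn":[0,0,0],"fingers":0},
    {"dp":[0,0,-3],"turn":[0,0,0],"fingers":0},
    {"dp":[0,0,-8],"turn":[0,0,0],"fingers":0},
    {"dp":[0,0,-20],"turn":[0,0,0],"fingers":0},
    {"dp":[0,0,-40],"turn":[0,0,0],"fingers":0},
    {"dp":[0,0,-65],"turn":[0,0,0],"fingers":0},
    {"dp":[0,0,-90],"turn":[0,0,0],"fingers":0},
    {"dp":[0,0,-110],"turn":[0,0,0],"fingers":0},
    {"dp":[0,0,-120],"turn":[0,0,0],"fingers":0}
  ]
}}

```text
clock: 5.25
position: [457.3, 28.6, 399.7]
eef_rot: [-179.9, -0.1, -21.0]
contact_force: [-0.2, 1.2, -4.8]
grip_width: 12.7
```

```bash
python3 -c "
from h import *
optics.capture('top');mv([668.5,-80,410],-5)"
```

```text
pos [457.6  28.6 400.4] [-1.7989e+02 -1.7000e-01 -2.0990e+01] F [ 2.2  0.9 -3.5] w 12.9 t 5.3
dp [235.9  25.9  -8.9] turn [ -0.09  -0.19 -15.99]
```

Grip holds (12.8 mm, ~4 N weight). Carry over to the holder.

Call:
{"api": "apply_moves", "payload": {
  "motion": [
    {"dp":[10,1,0],"turn":[0,0,-1],"fingers":0},
    {"dp":[30,3,0],"turn":[0,0,-2],"fingers":0},
    {"dp":[56,6,0],"turn":[0,0,-4],"fingers":0},
    {"dp":[84,9,0],"turn":[0,0,-6],"fingers":0},
    {"dp":[112,12,0],"turn":[0,0,-8],"fingers":0},
    {"dp":[140,15,0],"turn":[0,0,-10],"fingers":0},
    {"dp":[168,18,0],"turn":[0,0,-12],"fingers":0},
    {"dp":[196,21,0],"turn":[0,0,-14],"fingers":0},
    {"dp":[220,24,0],"turn":[0,0,-15.5],"fingers":0},
    {"dp":[236,26,0],"turn":[0,-0.2,-16],"fingers":0}
  ]
}}

```text
clock: 6.13
position: [670.5, -82.5, 397.3]
eef_rot: [-179.9, 0.2, -5.0]
contact_force: [-1.0, -0.2, -4.5]
grip_width: 13.0
```

```bash
python3 -c "
from h import *
optics.capture('top');optics.capture('top');mv([668.5,-80,365],-5)"
```

```text
pos [670.4 -82.9 396.8] [-179.93    0.24   -5.08] F [-0.7 -1.  -6.5] w 12.8 t 6.23
dp [-2.1 -2.7 31.9] turn [-0.07  0.24 -0.08]
```

Call:
{"api": "apply_moves", "payload": {
  "motion": [
    {"dp":[-1,-1,5],"turn":[0,0.2,0],"fingers":0},
    {"dp":[-2,-2.5,12],"turn":[0,0.2,0],"fingers":0},
    {"dp":[-2,-2.7,22],"turn":[0,0.2,0],"fingers":0},
    {"dp":[-2,-2.7,32],"turn":[0,0.2,0],"fingers":0},
    {"dp":[-2,-2.7,40],"turn":[0,0.2,0],"fingers":0},
    {"dp":[-2,-2.7,44],"turn":[0,0.2,0],"fingers":0},
    {"dp":[-2,-2.7,45],"turn":[0,0.2,0],"fingers":0},
    {"dp":[-2,-2.7,45],"turn":[0,0.2,0],"fingers":0},
    {"dp":[-2,-2.7,45],"turn":[0,0.2,0],"fingers":0},
    {"dp":[-2,-2.7,45],"turn":[0,0.2,0],"fingers":0}
  ]
}}

```text
clock: 7.07
position: [668.6, -79.9, 352.5]
eef_rot: [-179.9, -0.0, -5.1]
contact_force: [0.1, 1.1, -4.4]
grip_width: 13.1
```

Run:
```python
from h import *
p,d=optics.capture("scene");t,dt=optics.capture("top");mv([668.5,-80,340],-5)
np.save("s4.npy",d);cv2.imwrite("pics/s4full.png",p)
cv2.imwrite("pics/s4.png",cv2.resize(p[180:280,250:382],(792,600),interpolation=cv2.INTER_CUBIC))
cv2.imwrite("pics/t4.png",cv2.resize(t[110:190,280:390],(792,576),interpolation=cv2.INTER_CUBIC))
b=np.radians(85.05);u=np.array([np.cos(b),np.sin(b)]);v=np.array([-u[1],u[0]])
for n,D,O in(("scene",d,[672.4,-78.6]),("top",dt,[667.9,-80.1])):
    P=cloud(n,D)
    for nm,z0,z1 in(("rim",58,68),("side",85,150),("ctop",164,182)):
        q=P[(abs(P[...,0]-668)<60)&(abs(P[...,1]+79)<60)&(P[...,2]>z0)&(P[...,2]<z1)]
        if len(q)<3: print(n,nm,len(q));continue
        r=q[:,:2]-O;a=r@u;c=r@v
        print(n,nm,len(q),"along",a.min().round(1),a.max().round(1),"across",c.min().round(1),c.max().round(1),"z",np.median(q[:,2]).round(1))
```

```text
pos [668.6 -79.9 352.4] [-1.7992e+02 -2.0000e-02 -5.0800e+00] F [ 0.5  0.3 -6.2] w 13.0 t 7.17
dp [-0.1  0.1 12.4] turn [-0.08 -0.02 -0.08]
scene rim 248 along -40.1 40.0 across -40.9 42.1 z 63.2
scene side 469 along -27.7 28.5 across -32.6 28.4 z 117.9
scene ctop 303 along -27.7 28.7 across -32.2 30.1 z 175.0
top rim 111 along 7.6 39.5 across -33.4 39.8 z 63.7
top side 36 along 13.3 29.0 across -8.8 27.4 z 118.6
top ctop 43 along 16.8 28.8 across -1.0 26.8 z 174.8
```

View pics/s4.png

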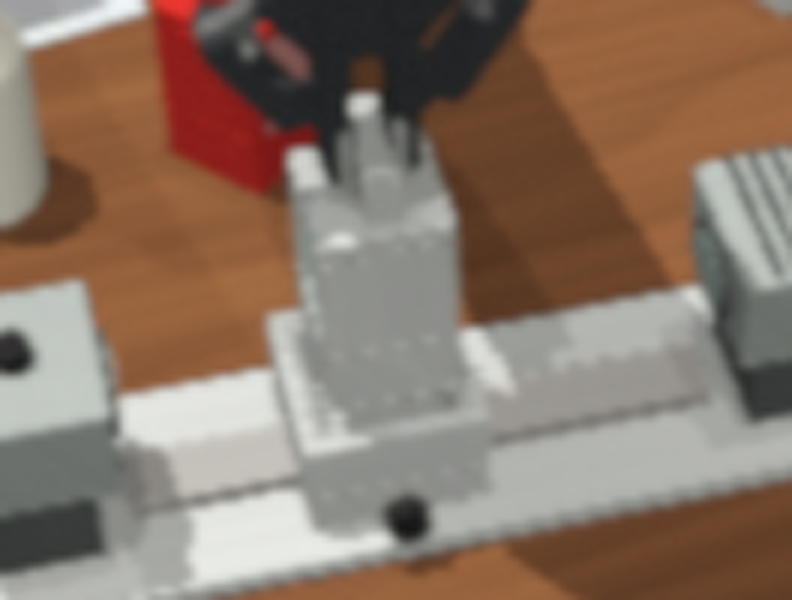

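The cell hangs upright over the holder (cell foot crop (380,410), holder rim (270,320)–(485,420)), roughly centred. Check the face distances from the depth: same view, front faces 11.5 mm apart is central.

Run:
```python
from h import *
d=np.load("s4.npy");P=cloud("scene",d)
b=np.radians(85.05);u=np.array([np.cos(b),np.sin(b)]);v=np.array([-u[1],u[0]])
r=P[...,:2]-[668.5,-80];a=r@u;c=r@v;Z=P[...,2]
def st(n,m): print(n,m.sum(),"along",np.percentile(a[m],[5,50,95]).round(1),"across",np.percentile(c[m],[5,25,50,75,95]).round(1))
st("cell front",(abs(a)<22)&(c<-20)&(c>-50)&(Z>90)&(Z<165))
for z in (90,115,140): st(f"cell front z{z}",(abs(a)<22)&(c<-20)&(c>-50)&(Z>z)&(Z<z+25))
st("hold front",(abs(a)<34)&(c<-30)&(c>-60)&(Z>28)&(Z<56))
m=(abs(a)<22)&(c<-20)&(c>-50)&(Z>90)&(Z<165);print("cell front slope deg",np.degrees(np.polyfit(a[m],c[m],1)[0]))
m=(abs(a)<34)&(c<-30)&(c>-60)&(Z>28)&(Z<56);print("holder front slope",np.degrees(np.polyfit(a[m],c[m],1)[0]))
st("cell left",(abs(c)<20)&(a<-20)&(a>-36)&(Z>95)&(Z<160))
m=(abs(c)<60)&(abs(a)<60)&(Z>100)&(Z<165);print("cell along rowwise");
for z in (70,100,125,150):
    m=(c<-24)&(c>-40)&(abs(a)<36)&(Z>z)&(Z<z+20);print(z,a[m].min().round(1),a[m].max().round(1))
m=(c<-36)&(c>-50)&(abs(a)<50)&(Z>28)&(Z<56);print("holder",a[m].min().round(1),a[m].max().round(1))
```

```text
cell front 367 along [-19.7  -0.2  19.5] across [-34.2 -33.  -32.1 -31.1 -29.7]
cell front z90 121 along [-20.3  -0.8  19.4] across [-34.5 -33.3 -32.3 -31.1 -29.9]
cell front z115 116 along [-19.5  -0.2  18.4] across [-33.9 -32.8 -32.  -31.1 -29.9]
cell front z140 130 along [-19.1  -0.1  19.8] across [-34.1 -32.9 -32.  -31.  -29.5]
hold front 200 along [-30.6   0.4  29.2] across [-55.4 -43.8 -42.5 -41.4 -40.1]
cell front slope deg -0.02540830828921915
holder front slope -0.005232890511906249
cell left 52 along [-25.6 -24.7 -24.2] across [-18.6  -8.    3.2  13.   18.8]
cell along rowwise
70 -25.9 29.9
100 -25.6 30.2
125 -25.7 30.1
150 -25.8 30.5
holder -38.0 40.2
```

Both views agree: cell is ~1.2 mm toward bench -y and ~0.9 mm toward +x; yaw matches. Correct and go down into the mouth.

Call:
{"api": "apply_moves", "payload": {
  "motion": [
    {"dp":[-0.6,0.5,0],"turn":[0,0,0],"fingers":0},
    {"dp":[-1.3,0.9,0],"turn":[0,0,0],"fingers":0},
    {"dp":[-1.3,0.9,3],"turn":[0,0,0],"fingers":0},
    {"dp":[-1.3,0.9,6],"turn":[0,0,0],"fingers":0},
    {"dp":[-1.3,0.9,9],"turn":[0,0,0],"fingers":0},
    {"dp":[-1.3,0.9,12],"turn":[0,0,0],"fingers":0},
    {"dp":[-1.3,0.9,14],"turn":[0,0,0],"fingers":0},
    {"dp":[-1.3,0.9,16],"turn":[0,0,0],"fingers":0},
    {"dp":[-1.3,0.9,17],"turn":[0,0,0],"fingers":0},
    {"dp":[-1.3,0.9,17],"turn":[0,0,0],"fingers":0}
  ]
}}

```text
clock: 8.0
position: [667.2, -80.7, 335.1]
eef_rot: [-179.9, 0.0, -5.1]
contact_force: [-0.4, -0.7, -6.0]
grip_width: 12.9
```

```bash
python3 -c "
from h import *
mv([667.3,-80.7,312],-5);print(monitor.read_state()['torque'])"
```

```text
pos [667.2 -80.7 335.1] [-1.7992e+02  1.0000e-02 -5.0800e+00] F [-0.4 -0.7 -6. ] w 12.9 t 8.0
dp [ 0.1  0.  23.1] turn [-0.08  0.01 -0.08]
[0.01687351 0.01968746 0.05003322]
```

It is 6 mm below rim level with no contact force, so it is in the mouth. Continue.

Call:
{"api": "apply_moves", "payload": {
  "motion": [
    {"dp":[0,0,2],"turn":[0,0,0],"fingers":0},
    {"dp":[0,0,4],"turn":[0,0,0],"fingers":0},
    {"dp":[0,0,7],"turn":[0,0,0],"fingers":0},
    {"dp":[0,0,10],"turn":[0,0,0],"fingers":0},
    {"dp":[0,0,13],"turn":[0,0,0],"fingers":0},
    {"dp":[0,0,16],"turn":[0,0,0],"fingers":0},
    {"dp":[0,0,18],"turn":[0,0,0],"fingers":0},
    {"dp":[0,0,20],"turn":[0,0,0],"fingers":0},
    {"dp":[0,0,21],"turn":[0,0,0],"fingers":0},
    {"dp":[0,0,21],"turn":[0,0,0],"fingers":0}
  ]
}}

```text
clock: 8.83
position: [667.2, -80.7, 313.8]
eef_rot: [-179.9, 0.0, -5.1]
contact_force: [-0.1, 0.6, -4.7]
grip_width: 12.9
```

```bash
python3 -c "
from h import *
mv([667.3,-80.7,311.4],-5);print(monitor.read_state()['torque'])"
```

```text
pos [667.2 -80.7 313.8] [-1.7993e+02  3.0000e-02 -5.0800e+00] F [-0.1  0.6 -4.7] w 12.9 t 8.83
dp [0.2 0.  2.4] turn [-0.07  0.03 -0.08]
[-0.00758816  0.047524    0.02626981]
```

Call:
{"api": "apply_moves", "payload": {
  "motion": [
    {"dp":[0,0,0.5],"turn":[0,0,0],"fingers":0},
    {"dp":[0,0,1],"turn":[0,0,0],"fingers":0},
    {"dp":[0,0,1.5],"turn":[0,0,0],"fingers":0},
    {"dp":[0,0,2],"turn":[0,0,0],"fingers":0},
    {"dp":[0,0,2.3],"turn":[0,0,0],"fingers":0},
    {"dp":[0,0,2.6],"turn":[0,0,0],"fingers":0},
    {"dp":[0,0,2.8],"turn":[0,0,0],"fingers":0},
    {"dp":[0,0,2.8],"turn":[0,0,0],"fingers":0},
    {"dp":[0,0,2.8],"turn":[0,0,0],"fingers":0},
    {"dp":[0,0,2.8],"turn":[0,0,0],"fingers":0}
  ]
}}

```text
clock: 9.67
position: [667.3, -80.6, 311.6]
eef_rot: [-179.9, -0.0, -5.1]
contact_force: [-0.2, 0.2, 3.1]
grip_width: 12.9
```

Floor felt at 311.6 (underside ≈34.2 mm, force turned from -4.7 to +3.1 N). Release, then rise.

Call:
{"api": "apply_moves", "payload": {
  "motion": [
    {"dp":[0,0,0],"turn":[0,0,0],"fingers":0.2},
    {"dp":[0,0,0],"turn":[0,0,0],"fingers":0.3},
    {"dp":[0,0,0],"turn":[0,0,0],"fingers":0.4},
    {"dp":[0,0,0],"turn":[0,0,0],"fingers":0.5},
    {"dp":[0,0,0],"turn":[0,0,0],"fingers":0.6},
    {"dp":[0,0,0],"turn":[0,0,0],"fingers":0.7},
    {"dp":[0,0,0],"turn":[0,0,0],"fingers":0.8},
    {"dp":[0,0,0],"turn":[0,0,0],"fingers":0.8},
    {"dp":[0,0,0],"turn":[0,0,0],"fingers":0.8},
    {"dp":[0,0,0],"turn":[0,0,0],"fingers":0.8}
  ]
}}

```text
clock: 10.5
position: [667.3, -80.6, 311.6]
eef_rot: [-179.9, -0.0, -5.1]
contact_force: [0.2, -0.4, 0.3]
grip_width: 68.6
```

Call:
{"api": "apply_moves", "payload": {
  "motion": [
    {"dp":[0,0,-5],"turn":[0,0,0],"fingers":0.8},
    {"dp":[0,0,-15],"turn":[0,0,0],"fingers":0.8},
    {"dp":[0,0,-30],"turn":[0,0,0],"fingers":0.8},
    {"dp":[0,0,-55],"turn":[0,0,0],"fingers":0.8},
    {"dp":[-20,0,-80],"turn":[0,0,0],"fingers":0.8},
    {"dp":[-50,0,-100],"turn":[0,0,0],"fingers":0.8},
    {"dp":[-80,0,-110],"turn":[0,0,0],"fingers":0.8},
    {"dp":[-110,0,-110],"turn":[0,0,0],"fingers":0.8},
    {"dp":[-135,0,-110],"turn":[0,0,0],"fingers":0.8},
    {"dp":[-150,0,-110],"turn":[0,0,0],"fingers":0.8}
  ]
}}

```text
clock: 11.33
position: [515.8, -66.9, 423.0]
eef_rot: [-180.0, -0.1, -5.1]
contact_force: [-0.3, -0.7, 0.8]
grip_width: 68.2
```

Run:
```python
from h import *
p,d=optics.capture("scene");t,dt=optics.capture("top");mv([520,-80,420],-5)
S=cv2.resize(p[180:280,250:382],(792,600),interpolation=cv2.INTER_CUBIC);cv2.imwrite("pics/s5.png",S)
b=np.radians(85.05);u=np.array([np.cos(b),np.sin(b)]);v=np.array([-u[1],u[0]])
for n,D in(("scene",d),("top",dt)):
    P=cloud(n,D)
    for nm,z0,z1 in(("rim",58,69),("ctop",126,140),("tab",156,172)):
        q=P[(abs(P[...,0]-668)<50)&(abs(P[...,1]+79)<50)&(P[...,2]>z0)&(P[...,2]<z1)]
        if len(q)<4: print(n,nm,len(q));continue
        r=cv2.minAreaRect(q[:,:2].astype(np.float32));print(n,nm,len(q),np.round(r[0],1),np.round(r[1],1),round(r[2],1),"z",np.median(q[:,2]).round(1))
```

```text
pos [516.2 -67.  423.2] [ 1.7996e+02 -1.3000e-01 -5.0800e+00] F [ 0.8 -0.9  0.3] w 68.2 t 11.43
dp [ 5.  12.6  3.3] turn [ 0.04 -0.13 -0.08]
scene rim 315 [672.4 -78.6] [79.2 84.5] 85.0 z 63.5
scene ctop 348 [674.2 -79.3] [56.1 61.7] 84.3 z 133.9
scene tab 95 [673.3 -79.1] [14.6 46.6] 83.7 z 163.3
top rim 0
top ctop 0
top tab 1
```

View pics/s5.png

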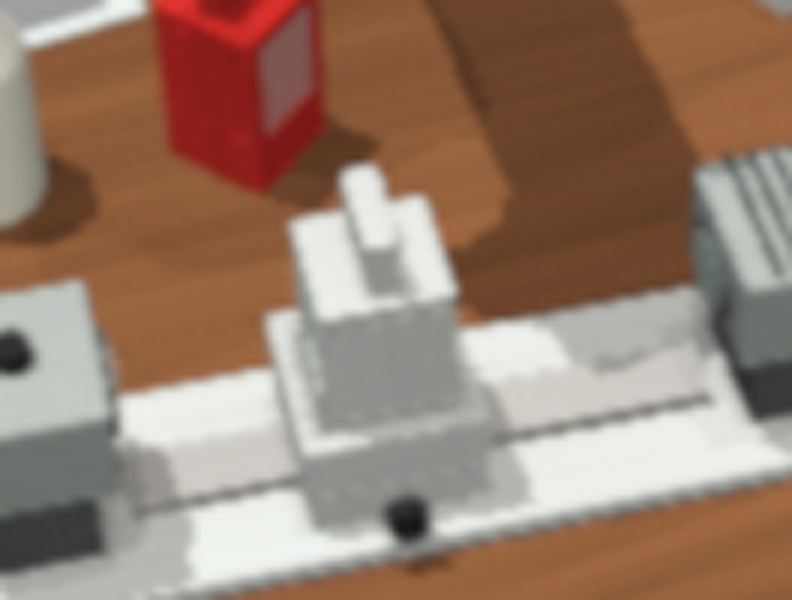

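The picture shows the cell upright and square in the holder (top face crop (370,260), foot inside the rim). The depth gives its top at 134 mm and the tab at 163 mm, so it is home. The gripper is clear.

```bash
python3 -c "
from h import *
print(order.sign_off())"
```

```text
the job is handed in; nothing more can be done
None
```

The sample cell is upright and fully home in the holder with its glass faces along the light path. I let go of it and handed the job in at about 11.5 s.

I gripped the cell by its tab and turned it 16° to square with the bench. Above the holder, both views showed it about 1 mm off centre, so I corrected that. It then went in without side force, and I felt the floor at an underside height of about 34.2 mm.

**Last checks**
- **Seating:** in the scene view the cell's top is at 133.9 mm (134 expected), the tab's top at 163.3 mm, and the holder's rim at 63.5 mm.
- **Squareness:** the cell's angle reads 84.3° against the bench's 85.0°, well inside the 0.08 rad limit.
- **Robot:** the gripper was clear, and the contact force was about zero.
- **Other loose things:** I touched none of them, but I did not re-measure their positions.

**Failed or disagreed**
- **Camera views:** the two views differed by about 5 mm in absolute position. They agreed on where the cell stood relative to the holder, and I relied on that.
- **Top view:** the arm blocked the top camera at the final check, so the last confirmation comes from the scene camera only.

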